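# Check the keg's pressure with a stick gauge

## Task

Take the stick pressure gauge out of its wooden stand and press its chuck straight down over the valve stem of the small steel keg, until the rubber seal inside sits firmly on the stem and the pressure has pushed the white rod out; hold it there for about a second, without ramming or crushing the seal. Then stand the gauge upright in its stand again and let go, leaving the rod out so that it can be read, and leave everything else on the worktop where it is.

Things in the scene. Friction and masses are not known exactly. Their poses are not given: they have to be found in the camera images.
- gauge: stick pressure gauge, about 0.2 kg, round, standing upright, chuck down, in the socket of the wooden stand. Origin: centre of the chuck's open mouth (lower end); z up along the gauge. Steel chuck z = 0 to 44 mm, 30 mm across, flaring to 36 mm at the mouth; its bore is 22 mm across, 28 mm at the mouth. Barrel above it; on top a white rod, cap top at z = 109 mm when in
- barrel (a point): middle of the gauge's black round barrel, 22 mm across, z = 58 to 104 mm of the gauge; this point is at z = 80 mm, the place to grip
- seal_mid (a point): middle of the gauge's bore at z = 33 mm, roughly where the rubber seal ring (hole 12 mm across) sits inside. It has to seat on the valve stem's lip. Its true depth is unknown: its face lies between z = 27 and 39 mm, to be found by feel. It gives elastically, 7 N per mm; below 4 N it leaks, above 16 N it is ruined
- gauge_rod (a joint): how far the white rod stands out of the gauge, m: 0 is in, up to 0.020. A sprung piston (0.5 N per mm, its foot at z = 36 mm inside the chuck) pushes it out when the keg's pin pushes the piston; the rod stays where it was pushed. With the gauge seated it reads between 0.006 and 0.014, by the pressure
- keg: steel mini keg, 137 mm across, fixed to the worktop. Origin: centre of its underside. Shoulder 78 mm high, top dome 88 mm high, then an upright valve stem in the middle
- valve_stem: upright brass valve stem on the keg, 18 mm across, top edge chamfered. Origin: centre of its upper lip, 142 mm above the worktop and 46 mm above the boss on the keg; z up
- pin_top (a point): rest position of the top of the steel pin (valve core, 7 mm across) that stands 24 mm above the stem's lip. The keg's pressure holds it up with a steady, unknown 3.3 to 6.5 N; pushed harder it sinks. A gauge pressed over it meets the pin when the lip is 12 mm inside the chuck, then a growing force, then a level one, at last the seal on the lip, where the force climbs steeply
- stand: wooden block 80 x 80 x 30 mm, fixed to the worktop, with a round socket 44 mm across and 24 mm deep in its top. Origin: centre of its underside; the socket's floor is 6 mm above it, so the gauge standing in it has its origin 6 mm above the worktop
- salt_shaker: bystander: shaker with a metal cap, 44 mm across, 90 mm high, towards the back; stays where it is
- pepper_shaker: bystander: shaker with a metal cap, 44 mm across, 90 mm high, towards the back; stays where it is
- tea_light: bystander: small tea-light candle in a metal cup, 38 mm across, 15 mm high; stays where it is
- lemon_a: bystander: lemon, 70 x 51 x 50 mm; stays where it is
- tape_roll: bystander: roll of tape lying flat, 103 mm across, 25 mm high; stays where it is
- peeler: bystander: vegetable peeler lying flat, 170 x 25 x 18 mm; stays where it is
- timer: bystander: round wind-up kitchen timer, 68 mm across, 58 mm high; stays where it is
There are look-alikes about, which are no part of the job. Leave any yellow look-alike of the stand alone. What is shaped like the gauge but red is not meant.

How it is judged:
On the way, in this order (a step that is already met when the one before it is completed fails the run):
1. the gauge is lifted out of its stand (height (world z) of gauge above 0.05 m and horizontal distance between gauge and valve_stem above 0.03 m), for 0.1 s.
2. the gauge is held pressed on the valve stem: on its axis within 5 mm, upright within 0.15 rad, the seal pressed on the stem with more than 4 N, the rod pushed out more than 5 mm (contact force between gauge and valve_stem above 4 N and horizontal distance between gauge and valve_stem below 0.005 m and angle between gauge's own z axis and vertical below 0.15 rad and value of joint gauge_rod above 0.005 m and z of gauge in the frame of valve_stem below -0.025 m), for 0.5 s.
At the end, for the whole second after the job is handed in: The gauge stands upright (within 0.1 rad) and at rest on the floor of the stand's socket (origin less than 10 mm above the worktop, within 6 mm of the block's axis), released, with its rod still standing out more than 5 mm (horizontal distance between gauge and stand below 0.006 m and height (world z) of gauge below 0.01 m and angle between gauge's own z axis and vertical below 0.1 rad and linear speed of gauge below 0.02 m/s and value of joint gauge_rod above 0.005 m); the robot touches nothing.
It fails at once if the gauge is rammed: more than 16 N between the gauge and the valve stem (contact force between gauge and valve_stem above 16 N).
It fails at once if the gauge is tipped over (more than 0.8 rad) (angle between gauge's own z axis and vertical above 0.8 rad).
It fails at once if the robot itself pushes on the keg with more than 8 N (contact force between any of the fingers, the arm and keg above 8 N).
It fails at once if a bystander is moved more than 30 mm (distance of any of salt_shaker, pepper_shaker, tea_light, lemon_a, tape_roll, peeler, timer from where it was at the start of the episode above 0.03 m).
It also fails if it takes over 64 s, if anything falls off the work surface, if the arm or the gripper's body presses on something with over 40 N, if the wrist force passes 120 N, or if a joint passes its speed limit or range.

## Robot

A 7-joint arm with a two-finger parallel gripper is mounted at the origin on the work surface; the furniture and walls round the work are solid. World frame = base frame: x ahead of the robot, y to its left, z up, the work surface at z = 0. Lengths are in m, angles in rad, forces in N, time in s.
With the tool pointing down it reaches from about 0.425 to 0.825 m from the base axis. Payload 3.6 kg.
Tool frame: the origin (TCP) lies at the very end of the fingers, on their centre line; the grasp point (between the pads) lies 19 mm behind it; z points along the fingers, y is the line along which they close (so a half turn about z gives the same grasp; the last joint's range is limited). The gripper opens to 85 mm and grips with 20 to 120 N. Pads are 22 mm wide; open, the fingers measure 114 mm over their backs; the gripper's body (76 mm by 85 mm) begins 54 mm behind the grasp point. The pads swing forward as they close: fully open they stand 13 mm farther back than shut.
Start: joints at [-1.222, 0.615, -0.013, 1.423, 0.008, 1.103, -0.04], TCP at [0.238, 0.605, 0.231] pointing down, gripper open.
Joint ranges: [-3.12, 3.12], [-0.3, 2.06], [-1.34, 1.32], [0.26, 2.42], [-1.36, 4.5], [0.01, 1.98], [-2.84, 2.84]. Speed limits (rad/s): [2.79, 2.79, 3.14, 3.14, 3.14, 3.14, 3.14].

## Interface

Orientations are given as [roll, pitch, yaw] about the fixed x, y, z axes, in that order (R = Rz(yaw) Ry(pitch) Rx(roll)).
In Python, from plant import ctrl gives the robot as it stands.
- The arm moves only by the tool servo_tool, never from a script. Its argument "steps" is a list of rows, each an object with "translation": the shift along the tool's x, y, z in mm, a list of three; "angular": the turn, a rotation vector about the tool's x, y, z in degrees, a list of three; "grip": the finger opening in mm, from 0 to 85.4. A call has 1 to 20 rows; each row is the pose to reach, as a shift and turn from the pose commanded when the call began, along the tool's axes at that moment; what a row does not reach only later rows make up. A row lasts 1/12 s, in which the tool goes at most 41.7 mm and 7.16 degrees, less where a joint would pass 70% of its speed; a pose out of reach is approached as far as the arm can. A call with a gripper value outside its range is refused whole. The fingers move at their own pace and stop on an object; the grip force is fixed at half the most. Time passes only in rows, so rows that repeat a pose let the fingers close. It gives the time, the measured TCP pose, the force, the opening and the grip force at its end, in the units of the state.
- ctrl.sense(): the state, without advancing time (a new reading comes with each control period).
- ctrl.snapshot(name): name is "scene" or "top" or "wrist"; returns (picture, depth): 400x640x3 uint8, red, green, blue; 400x640 float32, m along the optical axis (not along the pixel's ray), 0 where there is no reading.
- ctrl.camera_params(name): a dict with "K" (3x3 intrinsics, pixels), "origin" and "rotation" of the camera in the world. Camera axes: x right, y down, z forward; pixel columns grow to the right and rows downward; lengths in m; the calibration is good to about 2 mm. A picture is of the moment at which its call begins: read the wrist's pose just before it. camera_params takes no time and is no camera call; for the wrist camera it gives the pose at the moment of the call.
- ctrl.job_done(): hands the job in; it is judged then, once.
The state is a dict: "time": time; "joint_positions": joint angles; "qvel": joint speeds; "joint_efforts": joint torques, N m; "tool_pos": TCP position; "ee_rot": TCP orientation; "ft_force": force on the tool from outside, world axes, zero at the start; "torque": the same for the moment, N m; "grip_width": opening from 0.0 (shut) to 1.0 (fully open); "finger_force": force on a finger pad.
Only numpy, scipy, OpenCV 4.12 (cv2) and the standard library are available. Lean on these libraries where they do the work, as an engineer would, in place of code of your own. Each camera call takes 0.05 s, during which the arm holds its last target. There are 200 camera calls.

## Working session

There is one attempt and no reset: what is moved stays moved. The work goes in short steps, Python scripts to look and compute and a tool call to move; the robot and the scene stay as the last step left them, time stands still between calls to the robot, and variables do not carry over. Pictures are saved under pics/ and viewed, at most 10 in all, crops included, and the job is handed in when it is done.

Besides the shell and the picture viewer there is one more tool, called after "Call:" in YAML: its name, and indented under it one key for each argument. servo_tool: Moves the arm, as the interface text tells. Its arguments: {"type":"object","properties":{"steps":{"type":"array"}},"required":["steps"]}

```bash
mkdir -p pics; python3 - <<'E'
from plant import ctrl
import cv2,numpy as np
s=ctrl.sense();print({k:np.round(v,3) for k,v in s.items()})
for n in("scene","top"):
    im,d=ctrl.snapshot(n);cv2.imwrite(f"pics/{n}0.png",im[:,:,::-1]);np.save(f"{n}_d.npy",d)
    p=ctrl.camera_params(n);print(n,{k:np.round(v,3).tolist() for k,v in p.items()})
E
```

```text
{'time': np.float64(0.0), 'joint_positions': array([-1.222,  0.616, -0.013,  1.425,  0.008,  1.103, -0.04 ]), 'qvel': array([-0.001, -0.003,  0.002, -0.   , -0.002,  0.001, -0.   ]), 'joint_efforts': array([-0.0000e+00, -4.6920e+01,  2.5900e-01, -1.7103e+01,  1.0000e-02,
        1.0000e-02,  0.0000e+00]), 'tool_pos': array([0.238, 0.604, 0.23 ]), 'ee_rot': array([-3.139,  0.   ,  2.767]), 'ft_force': array([-0.822, -0.009,  0.48 ]), 'torque': array([ 0.006, -0.056,  0.008]), 'finger_force': np.float64(0.0), 'grip_width': np.float64(1.004)}
scene {'K': [[375.25, 0.0, 323.391], [0.0, 375.25, 195.703], [0.0, 0.0, 1.0]], 'origin': [0.271, -0.409, 0.793], 'rotation': [-2.442, -0.003, -0.51]}
top {'K': [[391.167, 0.0, 312.444], [0.0, 391.167, 197.248], [0.0, 0.0, 1.0]], 'origin': [0.357, 0.093, 1.039], 'rotation': [-2.953, -0.019, -1.587]}
```

View pics/scene0.png

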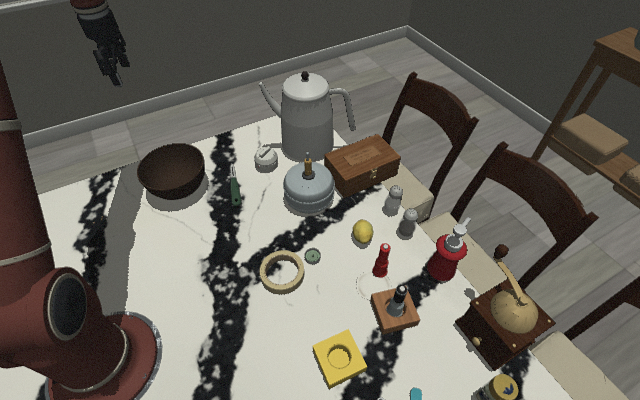

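View pics/top0.png

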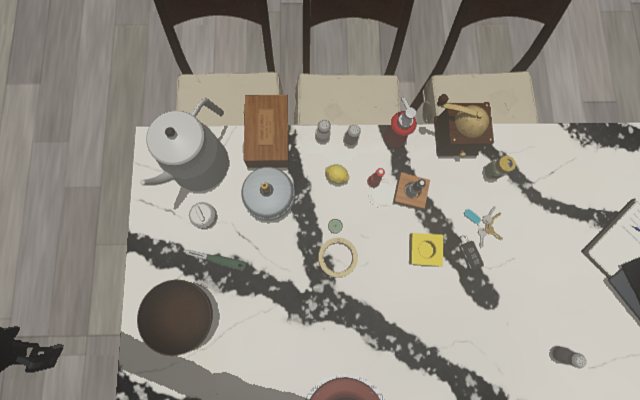

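The candidates in the scene view are:
- **Gauges:** a black and steel one at (398,300) in the brown wooden block, and a red one at (381,260). The black one matches; red is excluded.
- **Stands:** a brown block at (396,309) and a yellow block at (340,358). The brown one matches.
- **Keg:** the grey-blue drum with the brass stem at (308,185), and at top (267,193).

I'll confirm this in a crop and measure.

```bash
cat > h.py <<'E'
import numpy as np,cv2
from scipy.spatial.transform import Rotation as R
from plant import ctrl
def Rm(r):
    r=np.array(r); return r if r.shape==(3,3) else R.from_euler('xyz',r).as_matrix()
def pts(d,p):
    v,u=np.indices(d.shape); K=np.array(p["K"])
    c=np.stack([(u-K[0,2])/K[0,0]*d,(v-K[1,2])/K[1,1]*d,d],-1)
    return c@Rm(p["rotation"]).T+np.array(p["origin"])
def ray(u,v,p,z):
    K=np.array(p["K"]);r=Rm(p["rotation"])@np.linalg.solve(K,[u,v,1]);o=np.array(p["origin"])
    return o+r*(z-o[2])/r[2]
E
python3 - <<'E'
from h import *
for n,box in(("scene",(370,270,425,335)),("top",(392,168,434,212))):
    im=cv2.imread(f"pics/{n}0.png");d=np.load(f"{n}_d.npy");p=ctrl.camera_params(n);P=pts(d,p)
    print(n,"table z",np.median(P[300:310,290:300,2]) if n=="scene" else np.median(P[230:240,370:380,2]))
    x0,y0,x1,y1=box;Q=P[y0:y1,x0:x1];m=(abs(Q[...,2]-.03)<.006)
    q=Q[m][:,:2].astype(np.float32);print("stand",cv2.minAreaRect(q), "n",len(q))
    m=(Q[...,2]>.06);q=Q[m];print("gauge",np.median(q,0),q.min(0),q.max(0))
    # keg
    x0,y0,x1,y1=(280,145,340,220) if n=="scene" else (235,165,300,225)
    Q=P[y0:y1,x0:x1];m=(Q[...,2]>.06)&(Q[...,2]<.1)
    cx=Q[m];print("shoulder",cx.min(0),cx.max(0))
    C=np.array([0,0]) 
    hsv=cv2.cvtColor(im,cv2.COLOR_BGR2HSV)[y0:y1,x0:x1]
    m=(hsv[...,1]>110)&(hsv[...,0]<30)&(Q[...,2]<.18)&(Q[...,2]>.1);print("stem",m.sum(),np.median(Q[m],0),Q[m].min(0),Q[m].max(0))
im=cv2.imread("pics/scene0.png");a=cv2.resize(im[240:390,300:440],None,fx=3.5,fy=3.5,interpolation=2)
b=cv2.resize(im[140:220,260:360],None,fx=3,fy=3,interpolation=2)
c=np.zeros((a.shape[0],a.shape[1]+b.shape[1],3),np.uint8);c[:,:a.shape[1]]=a;c[:b.shape[0],a.shape[1]:]=b
cv2.imwrite("pics/crop.png",c)
E
```

```text
scene table z 0.0014515467475932908
stand ((0.5754972696304321, -0.167225643992424), (0.13475503027439117, 0.081650011241436), 74.38311004638672) n 1030
gauge [ 0.56367814 -0.19740531  0.10678351] [ 0.27053698 -0.40905154  0.06012028] [ 0.57916522 -0.18233325  0.79287551]
shoulder [0.49569867 0.12018922 0.06002257] [0.6890764  0.33429197 0.09907902]
stem 86 [0.55743227 0.18076995 0.12688157] [0.55174396 0.17651158 0.10233218] [0.56944062 0.1931444  0.14535765]
top table z 0.0007101073194435426
stand ((0.5659412741661072, -0.1938173621892929), (0.08091890811920166, 0.08120827376842499), 74.64356994628906) n 657
gauge [ 0.56283854 -0.18889095  0.10829414] [ 0.35709511 -0.20472295  0.06176872] [0.57747679 0.09339916 1.03901455]
shoulder [0.49226199 0.12089298 0.06008987] [0.62319701 0.25017487 0.09970207]
stem 21 [0.55680048 0.18418402 0.1416368 ] [0.55144734 0.17934376 0.14017396] [0.56390445 0.19353873 0.1439119 ]
```

View pics/crop.png

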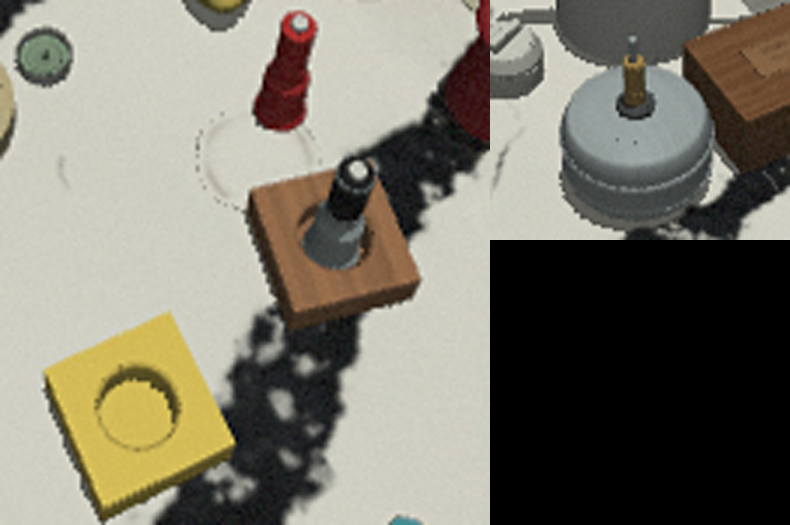

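The crop confirms it: the black and steel gauge stands in the brown block and the brass stem is on the keg. The red gauge and yellow block are the look-alikes. From the first estimates, the gauge is at (0.565,-0.194) and the stem at (0.557,0.185). I'll lift, turn the finger line to world x, and go above the gauge.

Call:
servo_tool:
  steps:
    - {"translation": [0,0,-40],"angular": [0,0,0],"grip": 85}
    - {"translation": [0,0,-80],"angular": [0,0,0],"grip": 85}
    - {"translation": [-30,-31,-100],"angular": [0,0,7],"grip": 85}
    - {"translation": [-55,-57,-100],"angular": [0,0,14],"grip": 85}
    - {"translation": [-80,-83,-100],"angular": [0,0,20],"grip": 85}
    - {"translation": [-105,-109,-100],"angular": [0,0,26],"grip": 85}
    - {"translation": [-130,-135,-100],"angular": [0,0,32],"grip": 85}
    - {"translation": [-155,-161,-100],"angular": [0,0,38],"grip": 85}
    - {"translation": [-180,-187,-100],"angular": [0,0,44],"grip": 85}
    - {"translation": [-205,-213,-100],"angular": [0,0,50],"grip": 85}
    - {"translation": [-230,-239,-100],"angular": [0,0,56],"grip": 85}
    - {"translation": [-255,-265,-100],"angular": [0,0,62],"grip": 85}
    - {"translation": [-280,-291,-100],"angular": [0,0,68.5],"grip": 85}
    - {"translation": [-305,-317,-100],"angular": [0,0,68.5],"grip": 85}
    - {"translation": [-330,-343,-100],"angular": [0,0,68.5],"grip": 85}
    - {"translation": [-355,-369,-100],"angular": [0,0,68.5],"grip": 85}
    - {"translation": [-380,-395,-100],"angular": [0,0,68.5],"grip": 85}
    - {"translation": [-405,-421,-100],"angular": [0,0,68.5],"grip": 85}
    - {"translation": [-425,-442,-100],"angular": [0,0,68.5],"grip": 85}
    - {"translation": [-440,-458,-100],"angular": [0,0,68.5],"grip": 85}

```text
time: 1.77
tool_pos: [0.48, 0.0143, 0.3312]
ee_rot: [-3.141, 0.001, 1.568]
ft_force: [0.3, -0.2, 0.5]
grip_width: 0.993
finger_force: 0.0
```

Call:
servo_tool:
  steps:
    - {"translation": [-25,10,5],"angular": [0,0,0],"grip": 85}
    - {"translation": [-55,22,15],"angular": [0,0,0],"grip": 85}
    - {"translation": [-85,34,25],"angular": [0,0,0],"grip": 85}
    - {"translation": [-115,46,35],"angular": [0,0,0],"grip": 85}
    - {"translation": [-145,58,45],"angular": [0,0,0],"grip": 85}
    - {"translation": [-175,70,55],"angular": [0,0,0],"grip": 85}
    - {"translation": [-198,80,65],"angular": [0,0,0],"grip": 85}
    - {"translation": [-208,85,70],"angular": [0,0,0],"grip": 85}
    - {"translation": [-208,85,70],"angular": [0,0,0],"grip": 85}
    - {"translation": [-208,85,70],"angular": [0,0,0],"grip": 85}

```text
time: 2.6
tool_pos: [0.5645, -0.1894, 0.2607]
ee_rot: [-3.14, -0.002, 1.571]
ft_force: [-0.2, 0.5, 0.1]
grip_width: 0.995
finger_force: 0.0
```

```bash
python3 - <<'E'
from h import *
s=ctrl.sense();print(s["tool_pos"],s["ee_rot"],s["ft_force"]);p=ctrl.camera_params("wrist");print(p)
im,d=ctrl.snapshot("wrist");cv2.imwrite("pics/w1.png",im[:,:,::-1]);np.save("w1.npy",d)
P=pts(d,p)
m=(abs(P[...,2]-.03)<.006);print(cv2.minAreaRect(P[m][:,:2].astype(np.float32)))
m=(P[...,2]>.09)&(P[...,2]<.125);n,l,st,c=cv2.connectedComponentsWithStats(m.astype(np.uint8))
for i in range(1,n):
    if st[i,4]>30: print(st[i],c[i],np.median(P[l==i],0),P[l==i].min(0),P[l==i].max(0))
E
```

```text
[ 0.56453299 -0.18936674  0.26074143] [-3.13989585e+00 -1.60747488e-03  1.57141361e+00] [-0.20870564  0.48768355  0.05005199]
{'K': array([[294.8041592 ,   0.        , 321.91490538],
       [  0.        , 294.8041592 , 195.54380431],
       [  0.        ,   0.        ,   1.        ]]), 'origin': array([ 0.56561755, -0.11061083,  0.40257705]), 'rotation': array([2.83052789e+00, 1.08187108e-03, 1.60102757e-04])}
((0.5685147047042847, -0.20780716836452484), (0.40514472126960754, 0.4388679563999176), 4.295456886291504)
[346  73  24  25 457] [357.37199125  84.77242888] [ 0.59887697 -0.09630745  0.10305559] [ 0.58830885 -0.10714749  0.09013281] [ 0.61044644 -0.08558528  0.10970507]
[ 446  121   66   64 2951] [476.74957641 151.41138597] [ 0.71784063 -0.1562602   0.10343589] [ 0.69484522 -0.19595296  0.09259368] [ 0.7587764  -0.12983925  0.12499634]
[315 171  21  25 404] [325.00247525 183.32920792] [ 0.56846925 -0.19123441  0.10901302] [ 0.55773834 -0.20500067  0.09008381] [ 0.5793221  -0.182796    0.11566907]
[ 426  251   83   39 1938] [472.69195046 264.51135191] [ 0.73780801 -0.28859453  0.10346517] [ 0.68598215 -0.32049476  0.09466846] [ 0.78019341 -0.27594482  0.12496749]
[405 295  19  38 409] [412.3202934 318.3398533] [ 0.6756508  -0.36817407  0.10313115] [ 0.67054433 -0.38787986  0.09435168] [ 0.69079456 -0.33540637  0.10639349]
[349 333  31  20 276] [365.83695652 339.61956522] [ 0.62245145 -0.40541342  0.09542401] [ 0.60093665 -0.42675599  0.09017767] [ 0.64092631 -0.39774633  0.09734726]
```

View pics/w1.png

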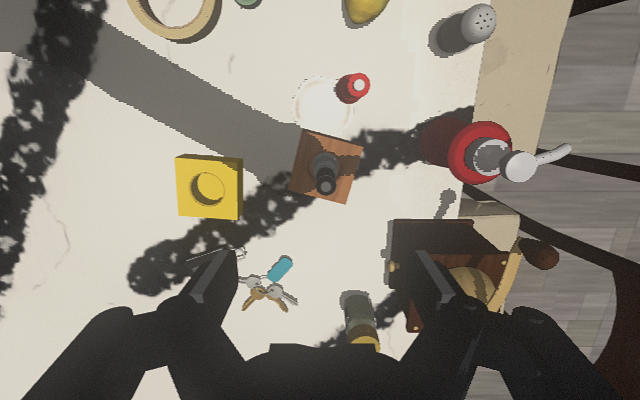

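The gauge's barrel top is at (325,183) in the brown stand, clear of the red look-alike at (358,85). It measures (0.5685,-0.194). Next I'll descend and close on the barrel.

Call:
servo_tool:
  steps:
    - {"translation": [-5,4,30],"angular": [0,0,0],"grip": 85}
    - {"translation": [-5,4,60],"angular": [0,0,0],"grip": 85}
    - {"translation": [-5,4,90],"angular": [0,0,0],"grip": 85}
    - {"translation": [-5,4,120],"angular": [0,0,0],"grip": 85}
    - {"translation": [-5,4,145],"angular": [0,0,0],"grip": 85}
    - {"translation": [-5,4,165],"angular": [0,0,0],"grip": 85}
    - {"translation": [-5,4,180],"angular": [0,0,0],"grip": 80}
    - {"translation": [-5,4,190],"angular": [0,0,0],"grip": 70}
    - {"translation": [-5,4,194],"angular": [0,0,0],"grip": 60}
    - {"translation": [-5,4,194],"angular": [0,0,0],"grip": 50}
    - {"translation": [-5,4,194],"angular": [0,0,0],"grip": 40}
    - {"translation": [-5,4,194],"angular": [0,0,0],"grip": 32}
    - {"translation": [-5,4,194],"angular": [0,0,0],"grip": 27}
    - {"translation": [-5,4,194],"angular": [0,0,0],"grip": 20}
    - {"translation": [-5,4,194],"angular": [0,0,0],"grip": 10}
    - {"translation": [-5,4,194],"angular": [0,0,0],"grip": 5}
    - {"translation": [-5,4,194],"angular": [0,0,0],"grip": 5}
    - {"translation": [-5,4,194],"angular": [0,0,0],"grip": 5}
    - {"translation": [-5,4,194],"angular": [0,0,0],"grip": 5}
    - {"translation": [-5,4,194],"angular": [0,0,0],"grip": 5}

```text
time: 4.32
tool_pos: [0.5695, -0.1957, 0.0684]
ee_rot: [3.14, 0.0, 1.571]
ft_force: [-0.1, 0.6, 5.5]
grip_width: 0.241
finger_force: 58.3
```

Call:
servo_tool:
  steps:
    - {"translation": [0,0,-10],"angular": [0,0,0],"grip": 5}
    - {"translation": [0,0,-25],"angular": [0,0,0],"grip": 5}
    - {"translation": [0,0,-45],"angular": [0,0,0],"grip": 5}
    - {"translation": [0,0,-70],"angular": [0,0,0],"grip": 5}
    - {"translation": [0,0,-100],"angular": [0,0,0],"grip": 5}
    - {"translation": [0,0,-130],"angular": [0,0,0],"grip": 5}
    - {"translation": [0,0,-160],"angular": [0,0,0],"grip": 5}
    - {"translation": [0,0,-190],"angular": [0,0,0],"grip": 5}
    - {"translation": [15,0,-215],"angular": [0,0,0],"grip": 5}
    - {"translation": [40,-1,-230],"angular": [0,0,0],"grip": 5}
    - {"translation": [70,-2,-230],"angular": [0,0,0],"grip": 5}
    - {"translation": [100,-3,-230],"angular": [0,0,0],"grip": 5}
    - {"translation": [130,-4,-230],"angular": [0,0,0],"grip": 5}
    - {"translation": [160,-5,-230],"angular": [0,0,0],"grip": 5}
    - {"translation": [190,-6,-230],"angular": [0,0,0],"grip": 5}
    - {"translation": [220,-7,-230],"angular": [0,0,0],"grip": 5}
    - {"translation": [245,-8,-230],"angular": [0,0,0],"grip": 5}
    - {"translation": [260,-9,-230],"angular": [0,0,0],"grip": 5}
    - {"translation": [265,-10,-230],"angular": [0,0,0],"grip": 5}
    - {"translation": [265,-10,-230],"angular": [0,0,0],"grip": 5}

```text
time: 5.98
tool_pos: [0.5579, 0.0712, 0.2968]
ee_rot: [-3.14, -0.0, 1.574]
ft_force: [-0.6, -0.3, -2.2]
grip_width: 0.24
finger_force: 58.7
```

```bash
python3 - <<'E'
from h import *
s=ctrl.sense();print(s["tool_pos"],s["ee_rot"],s["ft_force"],s["grip_width"])
o=[]
for n in("wrist","scene","top"):
    p=ctrl.camera_params(n);im,d=ctrl.snapshot(n);np.savez(f"{n}2.npz",im=im,d=d,**p);cv2.imwrite(f"pics/{n}2.png",im[:,:,::-1]);P=pts(d,p)
    # keg shoulder and stem
    m=(P[...,2]>.1)&(P[...,2]<.17)&(np.hypot(P[...,0]-.557,P[...,1]-.185)<.03)
    v,u=np.nonzero(m);print(n,m.sum())
    if m.sum():
        print(u.min(),u.max(),v.min(),v.max())
        for a,b in((.135,.148),(.155,.175)):
            q=P[m&(P[...,2]>a)&(P[...,2]<b)]
            if len(q):print(a,len(q),q.min(0),q.max(0),np.median(q,0))
    m=(P[...,2]>.06)&(P[...,2]<.082)&(np.hypot(P[...,0]-.557,P[...,1]-.185)<.08)
    q=P[m]
    if len(q)>50:
        A=np.c_[2*q[:,:2],np.ones(len(q))]
        print("sh",len(q),q.min(0),q.max(0))
w=cv2.imread("pics/wrist2.png");sc=cv2.imread("pics/scene2.png")[100:260,250:450]
cv2.imwrite("pics/v2.png",np.hstack([cv2.resize(sc,None,fx=2.0,fy=2.5,interpolation=2),w[:, 130:510]]))
E
```

```text
[0.55792784 0.07124755 0.29684066] [-3.13984131e+00 -2.11701096e-04  1.57438822e+00] [-0.60597127 -0.25110684 -2.24336596] 0.23997809394348268
wrist 376
315 334 49 73
0.135 246 [0.55186365 0.17804157 0.13510769] [0.56967283 0.1953531  0.14733247] [0.5602733  0.18481848 0.14070186]
0.155 66 [0.55755488 0.18341036 0.15729389] [0.56362545 0.18998409 0.16653036] [0.56093109 0.18619333 0.16478639]
sh 4482 [0.49507243 0.12215238 0.06108439] [0.62611365 0.25164606 0.08199916]
scene 128
304 311 152 174
0.135 39 [0.55244214 0.17676306 0.13558566] [0.56901778 0.19294226 0.14793915] [0.55875372 0.1832796  0.14175899]
0.155 14 [0.55747863 0.18424391 0.15574474] [0.56299344 0.18855936 0.1689109 ] [0.55973334 0.18655736 0.16313903]
sh 625 [0.49434271 0.1196831  0.06009803] [0.62543028 0.2492017  0.08199032]
top 75
261 270 182 192
0.135 38 [0.5497404  0.17764648 0.13580033] [0.56662524 0.19364431 0.14606999] [0.55673525 0.18422127 0.14139967]
0.155 9 [0.55547953 0.18365337 0.15777418] [0.56168598 0.1890294  0.16932648] [0.55807538 0.18625449 0.16506936]
sh 567 [0.49371131 0.14561651 0.06008244] [0.6241231  0.25045982 0.08197953]
```

View pics/v2.png

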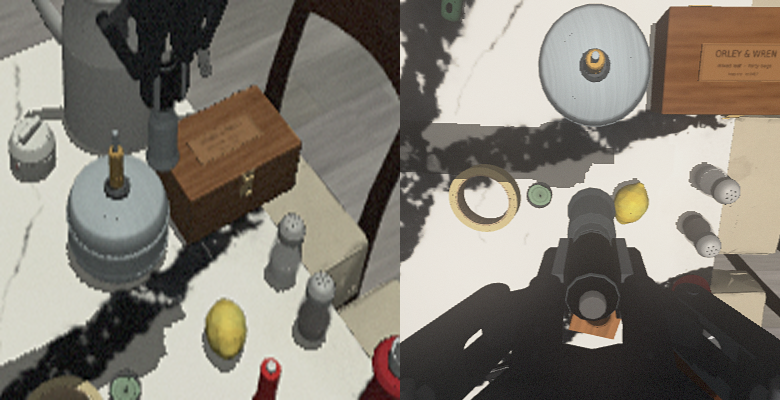

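The left half (scene) shows the gauge hanging upright at about (163,135), left of the box. The right half (wrist) shows the brass stem at about (595,62), with the chuck running up to (592,205). Now I'll measure the gauge axis in the hand.

```bash
python3 - <<'E'
from h import *
from scipy.optimize import least_squares
t=np.array([.55793,.07125,.29684])
for n in("wrist","scene","top"):
    z=np.load(n+"2.npz");P=pts(z["d"],z);
    for a,b,r in((.235,.242,.0175),(.25,.262,.015),(.262,.275,.015),(.292,.30,.011)):
        m=(P[...,2]>a)&(P[...,2]<b)&(np.hypot(P[...,0]-t[0],P[...,1]-t[1])<(.03 if a<.28 else .0))
        q=P[m][:,:2]
        if len(q)<12: continue
        f=least_squares(lambda c:np.hypot(*(q-c).T)-r,t[:2]+(t[:2]-q.mean(0))*.5,loss='soft_l1',f_scale=.001)
        print(n,a,len(q),(f.x-t[:2])*1e3,np.sqrt(np.mean(f.fun**2))*1e3,q.min(0),q.max(0))
E
```

```text
wrist 0.235 378 [-0.1392403   0.43535111] 0.9362879245995681 [0.54042685 0.06777157] [0.57504898 0.09103995]
wrist 0.25 243 [-0.11441228 28.52556481] 4.242127427757897 [0.54342426 0.07624125] [0.57179995 0.0881249 ]
wrist 0.262 307 [-0.42721788 28.5107755 ] 4.207310754243258 [0.54358006 0.07635493] [0.57193619 0.0882401 ]
scene 0.235 46 [1.10857371 0.48839669] 1.1032621565072347 [0.54056017 0.05321823] [0.57404577 0.08435725]
scene 0.25 63 [1.08940852 0.57756312] 0.6073851155780815 [0.5437642  0.05498095] [0.57114858 0.07587608]
scene 0.262 71 [1.25365805 0.65701705] 0.8572257471531212 [0.54391268 0.0552049 ] [0.56893701 0.0788102 ]
```

Call:
servo_tool:
  steps:
    - {"translation": [10,0,0],"angular": [0,0,0],"grip": 5}
    - {"translation": [25,0,0],"angular": [0,0,0],"grip": 5}
    - {"translation": [45,1,0],"angular": [0,0,0],"grip": 5}
    - {"translation": [55,1,0],"angular": [0,0,0],"grip": 5}
    - {"translation": [55,1,0],"angular": [0,0,0],"grip": 5}

```text
time: 6.55
tool_pos: [0.5595, 0.1282, 0.2968]
ee_rot: [-3.141, -0.002, 1.576]
ft_force: [-0.4, 1.3, -3.4]
grip_width: 0.241
finger_force: 58.7
```

```bash
python3 - <<'E'
from h import *
print(ctrl.sense()["tool_pos"],ctrl.sense()["ft_force"])
for n in("scene","top"):
    P=pts(np.load(n+"_d.npy"),ctrl.camera_params(n)).reshape(-1,3)
    for z0 in(.1,.14,.2):
        q=P[(P[:,2]>z0)&(P[:,2]<.5)&(P[:,0]>.4)&(P[:,1]>.22)];d=np.hypot(q[:,0]-.56,q[:,1]-.186)
        print(n,z0,d.min(),q[d.argmin()],q[:,2].max())
E
```

```text
[0.55946554 0.12817605 0.29684053] [-0.42472266  1.30095897 -3.35496586]
scene 0.1 0.13697499247615164 [0.61672779 0.31067601 0.10227613] 0.2565547743439266
scene 0.14 0.14070157952237305 [0.62691345 0.30977207 0.14106548] 0.2565547743439266
scene 0.2 0.15015925916005507 [0.63074705 0.3184487  0.20857185] 0.2565547743439266
top 0.1 0.13655025970610818 [0.62412418 0.3065573  0.11389308] 0.2542997678375607
top 0.14 0.14090408859810657 [0.62787524 0.30947839 0.14369537] 0.2542997678375607
top 0.2 0.149851477710191 [0.62937297 0.31882642 0.20770724] 0.2542997678375607
```

The kettle is over 130 mm away from the stem, so there is room. I'll go above the stem.

Call:
servo_tool:
  steps:
    - {"translation": [15,0,0],"angular": [0,0,0],"grip": 5}
    - {"translation": [35,0,0],"angular": [0,0,0],"grip": 5}
    - {"translation": [50,0,10],"angular": [0,0,0],"grip": 5}
    - {"translation": [57.5,0,25],"angular": [0,0,0],"grip": 5}
    - {"translation": [57.5,0,42],"angular": [0,0,0],"grip": 5}
    - {"translation": [57.5,0,50],"angular": [0,0,0],"grip": 5}
    - {"translation": [57.5,0,50],"angular": [0,0,0],"grip": 5}
    - {"translation": [57.5,0,50],"angular": [0,0,0],"grip": 5}

```text
time: 7.22
tool_pos: [0.5597, 0.181, 0.247]
ee_rot: [-3.141, 0.001, 1.57]
ft_force: [-0.3, 0.0, -0.8]
grip_width: 0.241
finger_force: 58.7
```

```bash
python3 - <<'E'
from h import *
s=ctrl.sense();print(s["tool_pos"],s["ft_force"])
p=ctrl.camera_params("scene");im,d=ctrl.snapshot("scene");P=pts(d,p)
w,_=ctrl.snapshot("wrist")
for a,b in((.135,.148),(.155,.17)):
    m=(P[...,2]>a)&(P[...,2]<b)&(np.hypot(P[...,0]-.56,P[...,1]-.186)<.02);q=P[m];v,u=np.nonzero(m)
    if len(q):print(a,len(q),u.mean(),np.median(q,0))
m=(P[...,2]>.18)&(P[...,2]<.2)&(np.hypot(P[...,0]-.56,P[...,1]-.186)<.03);v,u=np.nonzero(m);print("chuck",u.min(),u.max(),u.mean(),v.max(),np.median(P[m],0))
a=cv2.resize(im[110:210,255:365,::-1],None,fx=3.6,fy=4,interpolation=2);cv2.imwrite("pics/v3.png",np.hstack([a,w[:,140:500,::-1]]))
E
```

```text
[0.5597232  0.18101845 0.24696853] [-0.28728369  0.02102972 -0.82892351]
0.135 38 307.63157894736844 [0.55903225 0.18302144 0.14214557]
0.155 12 307.0 [0.55958141 0.18566475 0.1615303 ]
chuck 300 314 307.20512820512823 152 [0.5531158  0.17051078 0.19255511]
```

View pics/v3.png

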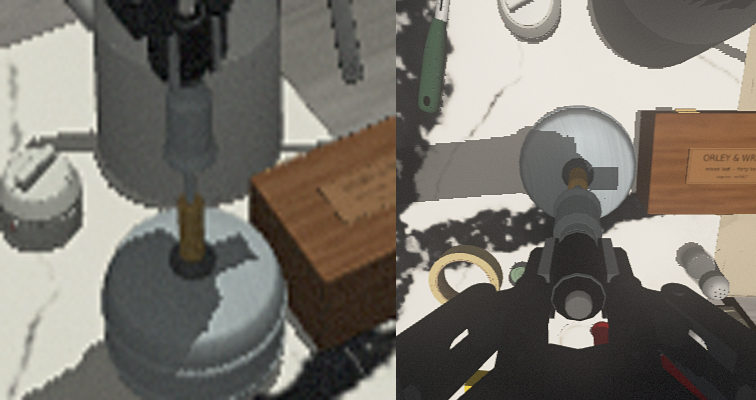

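The left half shows the chuck (190,165) over the stem (190,225), in line in this view. The right half shows the stem top (577,170) just ahead of the chuck mouth. The y reading is 4–5 mm short, so I'll check the settled pose.

Call:
servo_tool:
  steps:
    - {"translation": [0,0,0],"angular": [0,0,0],"grip": 5}
    - {"translation": [0,0,0],"angular": [0,0,0],"grip": 5}
    - {"translation": [0,0,0],"angular": [0,0,0],"grip": 5}
    - {"translation": [0,0,0],"angular": [0,0,0],"grip": 5}

```text
time: 7.65
tool_pos: [0.5598, 0.1821, 0.2477]
ee_rot: [3.141, -0.0, 1.571]
ft_force: [-0.4, 0.2, -1.9]
grip_width: 0.239
finger_force: 58.7
```

Call:
servo_tool:
  steps:
    - {"translation": [2,0,0],"angular": [0,0,0],"grip": 5}
    - {"translation": [3.5,0,0],"angular": [0,0,0],"grip": 5}
    - {"translation": [3.5,0,4],"angular": [0,0,0],"grip": 5}
    - {"translation": [3.5,0,10],"angular": [0,0,0],"grip": 5}
    - {"translation": [3.5,0,16],"angular": [0,0,0],"grip": 5}
    - {"translation": [3.5,0,22],"angular": [0,0,0],"grip": 5}
    - {"translation": [3.5,0,28],"angular": [0,0,0],"grip": 5}
    - {"translation": [3.5,0,31],"angular": [0,0,0],"grip": 5}
    - {"translation": [3.5,0,32],"angular": [0,0,0],"grip": 5}
    - {"translation": [3.5,0,32],"angular": [0,0,0],"grip": 5}
    - {"translation": [3.5,0,32],"angular": [0,0,0],"grip": 5}
    - {"translation": [3.5,0,32],"angular": [0,0,0],"grip": 5}

```text
time: 8.65
tool_pos: [0.56, 0.1856, 0.2157]
ee_rot: [3.141, -0.0, 1.571]
ft_force: [-0.6, -0.4, -2.6]
grip_width: 0.241
finger_force: 58.7
```

```bash
python3 - <<'E'
from h import *
s=ctrl.sense();print(s["tool_pos"],s["ft_force"])
p=ctrl.camera_params("scene");im,d=ctrl.snapshot("scene");P=pts(d,p)
m0=np.hypot(P[...,0]-.56,P[...,1]-.186)<.03
from scipy.optimize import least_squares
for a,b,r in((.11,.14,.009),(.148,.157,.0175),(.165,.19,.015)):
    m=(P[...,2]>a)&(P[...,2]<b)&m0&(np.hypot(P[...,0]-.56,P[...,1]-.186)<r+.006);q=P[m][:,:2]
    if len(q)<8: continue
    f=least_squares(lambda c:np.hypot(*(q-c).T)-r,[.565,.195],loss='soft_l1',f_scale=.001)
    print(a,len(q),f.x,np.sqrt(np.mean(f.fun**2)),np.nonzero(m)[1].mean())
E
```

```text
[0.55996671 0.18561545 0.21567234] [-0.63661935 -0.37094154 -2.64046229]
0.11 61 [0.56157498 0.18800864] 0.0009919459831634536 307.78688524590166
0.148 9 [0.56093799 0.18855166] 0.0007928548795474291 307.0
0.165 97 [0.56108914 0.18835502] 0.0009914752491718534 306.77319587628864
```

The chuck is aligned with the stem to under 1 mm. I'll go down to just above the expected pin contact (TCP about 0.192).

Call:
servo_tool:
  steps:
    - {"translation": [0,0,3],"angular": [0,0,0],"grip": 5}
    - {"translation": [0,0,6],"angular": [0,0,0],"grip": 5}
    - {"translation": [0,0,9],"angular": [0,0,0],"grip": 5}
    - {"translation": [0,0,12],"angular": [0,0,0],"grip": 5}
    - {"translation": [0,0,15],"angular": [0,0,0],"grip": 5}
    - {"translation": [0,0,18],"angular": [0,0,0],"grip": 5}
    - {"translation": [0,0,20],"angular": [0,0,0],"grip": 5}
    - {"translation": [0,0,20],"angular": [0,0,0],"grip": 5}
    - {"translation": [0,0,20],"angular": [0,0,0],"grip": 5}

```text
time: 9.45
tool_pos: [0.5596, 0.1856, 0.1951]
ee_rot: [-3.141, 0.0, 1.571]
ft_force: [-1.1, 0.2, -1.6]
grip_width: 0.238
finger_force: 58.7
```

Call:
servo_tool:
  steps:
    - {"translation": [0,0,2],"angular": [0,0,0],"grip": 5}
    - {"translation": [0,0,4],"angular": [0,0,0],"grip": 5}
    - {"translation": [0,0,6],"angular": [0,0,0],"grip": 5}
    - {"translation": [0,0,8],"angular": [0,0,0],"grip": 5}
    - {"translation": [0,0,8],"angular": [0,0,0],"grip": 5}
    - {"translation": [0,0,8],"angular": [0,0,0],"grip": 5}

```text
time: 9.95
tool_pos: [0.56, 0.1857, 0.1876]
ee_rot: [3.141, -0.0, 1.571]
ft_force: [0.3, -0.1, 1.4]
grip_width: 0.24
finger_force: 58.8
```

Call:
servo_tool:
  steps:
    - {"translation": [0,0,2],"angular": [0,0,0],"grip": 5}
    - {"translation": [0,0,4],"angular": [0,0,0],"grip": 5}
    - {"translation": [0,0,6],"angular": [0,0,0],"grip": 5}
    - {"translation": [0,0,8],"angular": [0,0,0],"grip": 5}
    - {"translation": [0,0,8],"angular": [0,0,0],"grip": 5}
    - {"translation": [0,0,8],"angular": [0,0,0],"grip": 5}
    - {"translation": [0,0,8],"angular": [0,0,0],"grip": 5}

```text
time: 10.53
tool_pos: [0.56, 0.1856, 0.1794]
ee_rot: [3.141, -0.0, 1.571]
ft_force: [0.8, -0.5, 1.9]
grip_width: 0.242
finger_force: 58.9
```

Call:
servo_tool:
  steps:
    - {"translation": [0,0,0.5],"angular": [0,0,0],"grip": 5}
    - {"translation": [0,0,1],"angular": [0,0,0],"grip": 5}
    - {"translation": [0,0,1],"angular": [0,0,0],"grip": 5}
    - {"translation": [0,0,1],"angular": [0,0,0],"grip": 5}

```text
time: 10.87
tool_pos: [0.5599, 0.1857, 0.1784]
ee_rot: [3.141, -0.0, 1.571]
ft_force: [1.8, -0.2, 2.6]
grip_width: 0.244
finger_force: 58.9
```

Call:
servo_tool:
  steps:
    - {"translation": [0,0,0.5],"angular": [0,0,0],"grip": 5}
    - {"translation": [0,0,1],"angular": [0,0,0],"grip": 5}
    - {"translation": [0,0,1],"angular": [0,0,0],"grip": 5}
    - {"translation": [0,0,1],"angular": [0,0,0],"grip": 5}

```text
time: 11.2
tool_pos: [0.5599, 0.1856, 0.1773]
ee_rot: [3.141, -0.0, 1.571]
ft_force: [1.5, -0.3, 2.0]
grip_width: 0.243
finger_force: 58.9
```

Call:
servo_tool:
  steps:
    - {"translation": [0,0,0.4],"angular": [0,0,0],"grip": 5}
    - {"translation": [0,0,0.8],"angular": [0,0,0],"grip": 5}
    - {"translation": [0,0,0.8],"angular": [0,0,0],"grip": 5}

```text
time: 11.45
tool_pos: [0.5599, 0.1856, 0.1765]
ee_rot: [3.141, -0.0, 1.571]
ft_force: [1.5, 0.5, 2.3]
grip_width: 0.238
finger_force: 58.9
```

Call:
servo_tool:
  steps:
    - {"translation": [0,0,0.4],"angular": [0,0,0],"grip": 5}
    - {"translation": [0,0,0.8],"angular": [0,0,0],"grip": 5}
    - {"translation": [0,0,0.8],"angular": [0,0,0],"grip": 5}

```text
time: 11.7
tool_pos: [0.5599, 0.1856, 0.1757]
ee_rot: [3.141, 0.0, 1.571]
ft_force: [2.9, -0.2, 2.0]
grip_width: 0.245
finger_force: 58.9
```

Fx is growing slightly, which means light side contact, so I'll ease 1 mm toward +x and continue.

Call:
servo_tool:
  steps:
    - {"translation": [0,0.5,0],"angular": [0,0,0],"grip": 5}
    - {"translation": [0,1,0],"angular": [0,0,0],"grip": 5}
    - {"translation": [0,1,0.4],"angular": [0,0,0],"grip": 5}
    - {"translation": [0,1,0.8],"angular": [0,0,0],"grip": 5}
    - {"translation": [0,1,0.8],"angular": [0,0,0],"grip": 5}

```text
time: 12.12
tool_pos: [0.56, 0.1856, 0.1745]
ee_rot: [-3.14, 0.0, 1.571]
ft_force: [-0.3, -0.3, 1.9]
grip_width: 0.241
finger_force: 58.9
```

Call:
servo_tool:
  steps:
    - {"translation": [0,0,0.4],"angular": [0,0,0],"grip": 5}
    - {"translation": [0,0,0.8],"angular": [0,0,0],"grip": 5}
    - {"translation": [0,0,0.8],"angular": [0,0,0],"grip": 5}

```text
time: 12.37
tool_pos: [0.5601, 0.1857, 0.1738]
ee_rot: [-3.14, 0.0, 1.571]
ft_force: [-1.8, 0.1, 1.7]
grip_width: 0.241
finger_force: 58.9
```

Call:
servo_tool:
  steps:
    - {"translation": [0,-0.4,0],"angular": [0,0,0],"grip": 5}
    - {"translation": [0,-0.4,0.4],"angular": [0,0,0],"grip": 5}
    - {"translation": [0,-0.4,0.8],"angular": [0,0,0],"grip": 5}
    - {"translation": [0,-0.4,0.8],"angular": [0,0,0],"grip": 5}

```text
time: 12.7
tool_pos: [0.56, 0.1857, 0.1732]
ee_rot: [-3.141, 0.0, 1.571]
ft_force: [-0.2, 0.3, 2.3]
grip_width: 0.241
finger_force: 58.9
```

Call:
servo_tool:
  steps:
    - {"translation": [0,0,0.4],"angular": [0,0,0],"grip": 5}
    - {"translation": [0,0,0.8],"angular": [0,0,0],"grip": 5}
    - {"translation": [0,0,0.8],"angular": [0,0,0],"grip": 5}

```text
time: 12.95
tool_pos: [0.5601, 0.1857, 0.1724]
ee_rot: [-3.141, 0.0, 1.571]
ft_force: [-2.4, 0.9, 2.6]
grip_width: 0.241
finger_force: 59.0
```

Call:
servo_tool:
  steps:
    - {"translation": [0,-0.2,0.4],"angular": [0,0,0],"grip": 5}
    - {"translation": [0,-0.2,0.8],"angular": [0,0,0],"grip": 5}
    - {"translation": [0,-0.2,0.8],"angular": [0,0,0],"grip": 5}

```text
time: 13.2
tool_pos: [0.56, 0.1856, 0.1716]
ee_rot: [-3.141, 0.0, 1.571]
ft_force: [-0.9, -0.2, 1.5]
grip_width: 0.241
finger_force: 59.0
```

Call:
servo_tool:
  steps:
    - {"translation": [0,0,0.4],"angular": [0,0,0],"grip": 5}
    - {"translation": [0,0,0.8],"angular": [0,0,0],"grip": 5}
    - {"translation": [0,0,0.8],"angular": [0,0,0],"grip": 5}

```text
time: 13.45
tool_pos: [0.5601, 0.1857, 0.1711]
ee_rot: [-3.142, -0.0, 1.571]
ft_force: [-1.1, 0.6, 4.3]
grip_width: 0.24
finger_force: 59.2
```

The force is starting to climb, so this is the seal. Smaller steps from here.

Call:
servo_tool:
  steps:
    - {"translation": [0,0,0.25],"angular": [0,0,0],"grip": 5}
    - {"translation": [0,0,0.5],"angular": [0,0,0],"grip": 5}
    - {"translation": [0,0,0.5],"angular": [0,0,0],"grip": 5}
    - {"translation": [0,0,0.5],"angular": [0,0,0],"grip": 5}

```text
time: 13.78
tool_pos: [0.5601, 0.1857, 0.1709]
ee_rot: [3.141, -0.0, 1.571]
ft_force: [-1.5, 1.4, 5.1]
grip_width: 0.242
finger_force: 59.4
```

Call:
servo_tool:
  steps:
    - {"translation": [0,0,0.4],"angular": [0,0,0],"grip": 5}
    - {"translation": [0,0,0.7],"angular": [0,0,0],"grip": 5}
    - {"translation": [0,0,0.7],"angular": [0,0,0],"grip": 5}
    - {"translation": [0,0,0.7],"angular": [0,0,0],"grip": 5}

```text
time: 14.12
tool_pos: [0.5601, 0.1856, 0.1706]
ee_rot: [3.141, -0.0, 1.571]
ft_force: [-1.7, -0.6, 8.0]
grip_width: 0.239
finger_force: 59.6
```

Call:
servo_tool:
  steps:
    - {"translation": [0,0,0.3],"angular": [0,0,0],"grip": 5}
    - {"translation": [0,0,0.6],"angular": [0,0,0],"grip": 5}
    - {"translation": [0,0,0.6],"angular": [0,0,0],"grip": 5}
    - {"translation": [0,0,0.6],"angular": [0,0,0],"grip": 5}

```text
time: 14.45
tool_pos: [0.5601, 0.1856, 0.1703]
ee_rot: [3.141, -0.001, 1.571]
ft_force: [-2.2, -0.3, 8.8]
grip_width: 0.244
finger_force: 59.8
```

Call:
servo_tool:
  steps:
    - {"translation": [0,0,0.3],"angular": [0,0,0],"grip": 5}
    - {"translation": [0,0,0.4],"angular": [0,0,0],"grip": 5}
    - {"translation": [0,0,0.4],"angular": [0,0,0],"grip": 5}
    - {"translation": [0,0,0.4],"angular": [0,0,0],"grip": 5}
    - {"translation": [0,0,0.4],"angular": [0,0,0],"grip": 5}
    - {"translation": [0,0,0.4],"angular": [0,0,0],"grip": 5}

```text
time: 14.95
tool_pos: [0.5601, 0.1856, 0.1701]
ee_rot: [3.141, -0.001, 1.571]
ft_force: [-3.5, 0.2, 10.3]
grip_width: 0.242
finger_force: 59.9
```

Call:
servo_tool:
  steps:
    - {"translation": [0,0,0],"angular": [0,0,0],"grip": 5}
    - {"translation": [0,0,0],"angular": [0,0,0],"grip": 5}
    - {"translation": [0,0,0],"angular": [0,0,0],"grip": 5}
    - {"translation": [0,0,0],"angular": [0,0,0],"grip": 5}
    - {"translation": [0,0,0],"angular": [0,0,0],"grip": 5}
    - {"translation": [0,0,0],"angular": [0,0,0],"grip": 5}
    - {"translation": [0,0,0],"angular": [0,0,0],"grip": 5}
    - {"translation": [0,0,0],"angular": [0,0,0],"grip": 5}
    - {"translation": [0,0,0],"angular": [0,0,0],"grip": 5}
    - {"translation": [0,0,0],"angular": [0,0,0],"grip": 5}
    - {"translation": [0,0,0],"angular": [0,0,0],"grip": 5}
    - {"translation": [0,0,0],"angular": [0,0,0],"grip": 5}

```text
time: 15.95
tool_pos: [0.5601, 0.1856, 0.1701]
ee_rot: [3.141, -0.001, 1.571]
ft_force: [-3.7, 0.2, 9.7]
grip_width: 0.243
finger_force: 59.9
```

```bash
python3 - <<'E'
from h import *
F=[]
for i in range(6):
    s=ctrl.sense();F.append(s["ft_force"]);im,d=ctrl.snapshot("wrist")
print(np.mean(F,0),np.std(F,0),s["tool_pos"])
P=pts(d,ctrl.camera_params("wrist"));t=s["tool_pos"]
m=(np.hypot(P[...,0]-t[0],P[...,1]-t[1])<.014)&(P[...,2]>.2)&(P[...,2]<.26);print(m.sum(),np.percentile(P[m][:,2],[50,90,95,99]) if m.any() else 0)
E
```

```text
[-3.8466462  -0.17342255  9.81775498] [0.35363003 0.51630133 0.32243564] [0.56010805 0.18564888 0.17012269]
6648 [0.24141628 0.25717241 0.25854166 0.25966855]
```

The seal is held at about 8 N with the force steady, for 1.8 s so far. Next: straight up, then back to the stand.

Call:
servo_tool:
  steps:
    - {"translation": [0,0,-2],"angular": [0,0,0],"grip": 5}
    - {"translation": [0,0,-6],"angular": [0,0,0],"grip": 5}
    - {"translation": [0,0,-12],"angular": [0,0,0],"grip": 5}
    - {"translation": [0,0,-20],"angular": [0,0,0],"grip": 5}
    - {"translation": [0,0,-30],"angular": [0,0,0],"grip": 5}
    - {"translation": [0,0,-40],"angular": [0,0,0],"grip": 5}
    - {"translation": [0,0,-50],"angular": [0,0,0],"grip": 5}
    - {"translation": [0,0,-65],"angular": [0,0,0],"grip": 5}
    - {"translation": [0,0,-85],"angular": [0,0,0],"grip": 5}
    - {"translation": [0,0,-105],"angular": [0,0,0],"grip": 5}
    - {"translation": [-15,0,-115],"angular": [0,0,0],"grip": 5}
    - {"translation": [-40,1,-115],"angular": [0,0,0],"grip": 5}
    - {"translation": [-70,2,-115],"angular": [0,0,0],"grip": 5}
    - {"translation": [-100,3,-115],"angular": [0,0,0],"grip": 5}
    - {"translation": [-130,3,-115],"angular": [0,0,0],"grip": 5}
    - {"translation": [-160,4,-115],"angular": [0,0,0],"grip": 5}
    - {"translation": [-190,4,-115],"angular": [0,0,0],"grip": 5}
    - {"translation": [-220,5,-115],"angular": [0,0,0],"grip": 5}
    - {"translation": [-250,5,-115],"angular": [0,0,0],"grip": 5}
    - {"translation": [-280,6,-115],"angular": [0,0,0],"grip": 5}

```text
time: 17.92
tool_pos: [0.5648, -0.0974, 0.2838]
ee_rot: [-3.14, 0.001, 1.57]
ft_force: [0.4, 0.2, -1.5]
grip_width: 0.246
finger_force: 59.0
```

Call:
servo_tool:
  steps:
    - {"translation": [-30,0,0],"angular": [0,0,0],"grip": 5}
    - {"translation": [-60,0,0],"angular": [0,0,0],"grip": 5}
    - {"translation": [-85,0,0],"angular": [0,0,0],"grip": 5}
    - {"translation": [-98,0,0],"angular": [0,0,0],"grip": 5}
    - {"translation": [-101,2,0],"angular": [0,0,0],"grip": 5}
    - {"translation": [-101,2,0],"angular": [0,0,0],"grip": 5}
    - {"translation": [-101,2,0],"angular": [0,0,0],"grip": 5}
    - {"translation": [-101,2,0],"angular": [0,0,0],"grip": 5}
    - {"translation": [-101,2,0],"angular": [0,0,0],"grip": 5}
    - {"translation": [-101,2,0],"angular": [0,0,0],"grip": 5}

```text
time: 18.75
tool_pos: [0.5686, -0.1938, 0.2837]
ee_rot: [-3.141, -0.001, 1.574]
ft_force: [-0.3, -0.1, -2.2]
grip_width: 0.244
finger_force: 59.0
```

```bash
python3 - <<'E'
from h import *
from scipy.optimize import least_squares
s=ctrl.sense();t=s["tool_pos"];print(t,s["ee_rot"],s["ft_force"])
o=[]
for n,b in(("scene",(250,160,90,90)),("top",None),("wrist",None)):
    p=ctrl.camera_params(n);im,d=ctrl.snapshot(n);P=pts(d,p);o.append(im)
    h=cv2.cvtColor(im,cv2.COLOR_RGB2HSV)
    m=(abs(P[...,2]-.03)<.005)&(h[...,1]>60)&(h[...,0]<18)&(np.hypot(P[...,0]-.567,P[...,1]+.194)<.062);q=P[m][:,:2].astype(np.float32)
    if len(q)>30:print(n,"stand",len(q),cv2.minAreaRect(q))
    if n=="scene":
      z=t[2]-.0624
      for a,b,r in((z+.001,z+.006,.0175),(z+.015,z+.028,.015),(z+.028,z+.04,.015)):
        m=(P[...,2]>a)&(P[...,2]<b)&(np.hypot(P[...,0]-t[0],P[...,1]-t[1])<.025);q=P[m][:,:2]
        if len(q)<8:continue
        f=least_squares(lambda c:np.hypot(*(q-c).T)-r,t[:2]+[.003,.003],loss='soft_l1',f_scale=.001);print(len(q),(f.x-t[:2])*1e3)
a=cv2.resize(o[0][210:340,330:450],None,fx=3.2,fy=3.07,interpolation=2)[:399]
cv2.imwrite("pics/v4.png",np.hstack([a,o[2][:399,140:500]])[:,:,::-1])
E
```

```text
[ 0.56858401 -0.19376297  0.28368546] [-3.14149087e+00 -6.88370836e-04  1.57380606e+00] [-0.27278426 -0.10518062 -2.22346861]
scene stand 1102 ((0.5683156847953796, -0.19347773492336273), (0.08033665269613266, 0.08139122277498245), 74.87835693359375)
33 [0.51982371 2.74535532]
74 [0.85819389 2.86838862]
74 [0.8414093  3.02773596]
top stand 694 ((0.5654253363609314, -0.19362041354179382), (0.08106201887130737, 0.08135325461626053), 75.65924835205078)
wrist stand 2551 ((0.5676716566085815, -0.19405287504196167), (0.08031311631202698, 0.07996632903814316), 75.00275421142578)
```

View pics/v4.png

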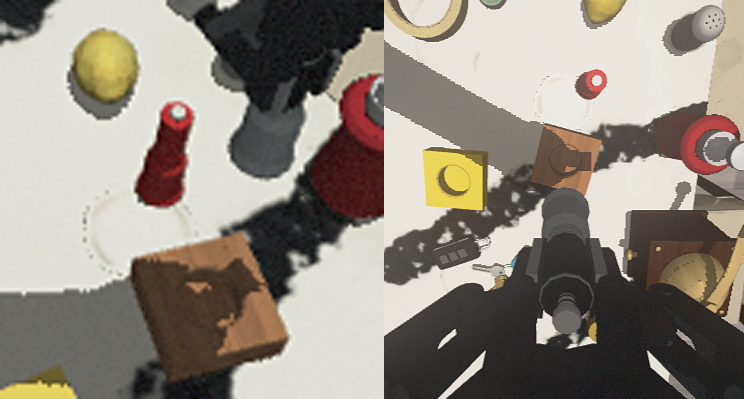

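The rod is out: in the wrist half it shows as a longer tip at (566,315). The gauge hangs upright, and its chuck sits about 2.5 mm too far in +y against the stand centre (0.5675,-0.1937). I'll correct that and lower it into the socket.

Call:
servo_tool:
  steps:
    - {"translation": [-2.5,-1,20],"angular": [0,0,0],"grip": 5}
    - {"translation": [-2.5,-1,50],"angular": [0,0,0],"grip": 5}
    - {"translation": [-2.5,-1,80],"angular": [0,0,0],"grip": 5}
    - {"translation": [-2.5,-1,110],"angular": [0,0,0],"grip": 5}
    - {"translation": [-2.5,-1,140],"angular": [0,0,0],"grip": 5}
    - {"translation": [-2.5,-1,160],"angular": [0,0,0],"grip": 5}
    - {"translation": [-2.5,-1,172],"angular": [0,0,0],"grip": 5}
    - {"translation": [-2.5,-1,178],"angular": [0,0,0],"grip": 5}
    - {"translation": [-2.5,-1,180],"angular": [0,0,0],"grip": 5}
    - {"translation": [-2.5,-1,180],"angular": [0,0,0],"grip": 5}
    - {"translation": [-2.5,-1,180],"angular": [0,0,0],"grip": 5}

```text
time: 19.82
tool_pos: [0.5683, -0.1985, 0.1052]
ee_rot: [3.139, 0.001, 1.571]
ft_force: [-0.1, -0.7, -2.3]
grip_width: 0.243
finger_force: 59.0
```

Call:
servo_tool:
  steps:
    - {"translation": [0,0,3],"angular": [0,0,0],"grip": 5}
    - {"translation": [0,0,7],"angular": [0,0,0],"grip": 5}
    - {"translation": [0,0,11],"angular": [0,0,0],"grip": 5}
    - {"translation": [0,0,15],"angular": [0,0,0],"grip": 5}
    - {"translation": [0,0,19],"angular": [0,0,0],"grip": 5}
    - {"translation": [0,0,23],"angular": [0,0,0],"grip": 5}
    - {"translation": [0,0,26],"angular": [0,0,0],"grip": 5}
    - {"translation": [0,0,26],"angular": [0,0,0],"grip": 5}
    - {"translation": [0,0,26],"angular": [0,0,0],"grip": 5}

```text
time: 20.57
tool_pos: [0.5671, -0.1979, 0.0774]
ee_rot: [-3.141, -0.0, 1.571]
ft_force: [-0.5, -0.5, -2.4]
grip_width: 0.244
finger_force: 59.0
```

Call:
servo_tool:
  steps:
    - {"translation": [0,0,2],"angular": [0,0,0],"grip": 5}
    - {"translation": [0,0,4],"angular": [0,0,0],"grip": 5}
    - {"translation": [0,0,6],"angular": [0,0,0],"grip": 5}
    - {"translation": [0,0,7],"angular": [0,0,0],"grip": 5}
    - {"translation": [0,0,7],"angular": [0,0,0],"grip": 5}
    - {"translation": [0,0,7],"angular": [0,0,0],"grip": 5}

```text
time: 21.07
tool_pos: [0.5672, -0.1979, 0.0707]
ee_rot: [-3.141, 0.0, 1.571]
ft_force: [-0.7, -0.0, -1.2]
grip_width: 0.243
finger_force: 59.0
```

Call:
servo_tool:
  steps:
    - {"translation": [0,0,0.7],"angular": [0,0,0],"grip": 5}
    - {"translation": [0,0,1.4],"angular": [0,0,0],"grip": 5}
    - {"translation": [0,0,1.4],"angular": [0,0,0],"grip": 5}
    - {"translation": [0,0,1.4],"angular": [0,0,0],"grip": 5}

```text
time: 21.4
tool_pos: [0.5672, -0.1978, 0.0693]
ee_rot: [-3.142, -0.0, 1.571]
ft_force: [-0.5, -0.0, -2.2]
grip_width: 0.245
finger_force: 59.0
```

Call:
servo_tool:
  steps:
    - {"translation": [0,0,0.7],"angular": [0,0,0],"grip": 5}
    - {"translation": [0,0,1.2],"angular": [0,0,0],"grip": 5}
    - {"translation": [0,0,1.2],"angular": [0,0,0],"grip": 5}
    - {"translation": [0,0,1.2],"angular": [0,0,0],"grip": 5}

```text
time: 21.73
tool_pos: [0.5673, -0.198, 0.0685]
ee_rot: [3.141, 0.0, 1.571]
ft_force: [0.2, 0.2, 1.1]
grip_width: 0.242
finger_force: 59.1
```

Call:
servo_tool:
  steps:
    - {"translation": [0,0,0.5],"angular": [0,0,0],"grip": 5}
    - {"translation": [0,0,1],"angular": [0,0,0],"grip": 5}
    - {"translation": [0,0,1],"angular": [0,0,0],"grip": 5}
    - {"translation": [0,0,1],"angular": [0,0,0],"grip": 5}

```text
time: 22.07
tool_pos: [0.5674, -0.1981, 0.0684]
ee_rot: [3.141, -0.0, 1.571]
ft_force: [-0.9, 2.0, 7.7]
grip_width: 0.242
finger_force: 59.6
```

It is on the floor. I'll relax slightly, open gently, then rise.

Call:
servo_tool:
  steps:
    - {"translation": [0,0,-0.8],"angular": [0,0,0],"grip": 5}
    - {"translation": [0,0,-0.8],"angular": [0,0,0],"grip": 20}
    - {"translation": [0,0,-0.8],"angular": [0,0,0],"grip": 24}
    - {"translation": [0,0,-0.8],"angular": [0,0,0],"grip": 28}
    - {"translation": [0,0,-0.8],"angular": [0,0,0],"grip": 34}
    - {"translation": [0,0,-0.8],"angular": [0,0,0],"grip": 42}
    - {"translation": [0,0,-0.8],"angular": [0,0,0],"grip": 52}
    - {"translation": [0,0,-0.8],"angular": [0,0,0],"grip": 65}
    - {"translation": [0,0,-0.8],"angular": [0,0,0],"grip": 80}
    - {"translation": [0,0,-0.8],"angular": [0,0,0],"grip": 80}
    - {"translation": [0,0,-0.8],"angular": [0,0,0],"grip": 80}
    - {"translation": [0,0,-0.8],"angular": [0,0,0],"grip": 80}

```text
time: 23.07
tool_pos: [0.5672, -0.1979, 0.0679]
ee_rot: [-3.142, 0.0, 1.571]
ft_force: [0.9, -0.8, 0.5]
grip_width: 0.934
finger_force: 0.0
```

Call:
servo_tool:
  steps:
    - {"translation": [0,0,-10],"angular": [0,0,0],"grip": 80}
    - {"translation": [0,0,-30],"angular": [0,0,0],"grip": 80}
    - {"translation": [0,0,-55],"angular": [0,0,0],"grip": 80}
    - {"translation": [0,0,-85],"angular": [0,0,0],"grip": 80}
    - {"translation": [0,0,-115],"angular": [0,0,0],"grip": 80}
    - {"translation": [0,0,-145],"angular": [0,0,0],"grip": 80}
    - {"translation": [0,0,-175],"angular": [0,0,0],"grip": 80}
    - {"translation": [0,0,-200],"angular": [0,0,0],"grip": 80}
    - {"translation": [0,0,-210],"angular": [0,0,0],"grip": 80}
    - {"translation": [0,0,-210],"angular": [0,0,0],"grip": 80}
    - {"translation": [0,0,-210],"angular": [0,0,0],"grip": 80}

```text
time: 23.98
tool_pos: [0.5668, -0.1976, 0.2775]
ee_rot: [-3.141, -0.001, 1.571]
ft_force: [-0.6, 0.4, -0.9]
grip_width: 0.941
finger_force: 0.0
```

```bash
python3 - <<'E'
from h import *
s=ctrl.sense();print(s["tool_pos"],s["ft_force"],s["grip_width"])
p=ctrl.camera_params("wrist");im,d=ctrl.snapshot("wrist");P=pts(d,p)
m=(np.hypot(P[...,0]-.568,P[...,1]+.194)<.03)
for a,b in((.06,.1),(.1,.112),(.113,.14)):
    q=P[m&(P[...,2]>a)&(P[...,2]<b)];print(a,len(q),np.median(q,0) if len(q) else 0,q.min(0) if len(q) else 0,q.max(0) if len(q) else 0)
sc,_=ctrl.snapshot("scene")
a=cv2.resize(sc[230:340,340:450],(400,400),interpolation=2)
cv2.imwrite("pics/v5.png",np.hstack([a,im[:,140:500]])[:,:,::-1])
E
```

```text
[ 0.56679558 -0.19758567  0.27747976] [-0.60623092  0.43915816 -0.91304379] 0.9411351148411407
0.06 118 [ 0.56782192 -0.18699087  0.08104239] [ 0.55690768 -0.19522475  0.06055629] [ 0.57807634 -0.18522556  0.09979469]
0.1 243 [ 0.56674622 -0.19310466  0.10889231] [ 0.55694676 -0.20701763  0.10015484] [ 0.57766885 -0.18540526  0.11112451]
0.113 89 [ 0.56678086 -0.19565341  0.12202902] [ 0.56258762 -0.20119512  0.11855301] [ 0.57200274 -0.19094766  0.12369942]
```

View pics/v5.png

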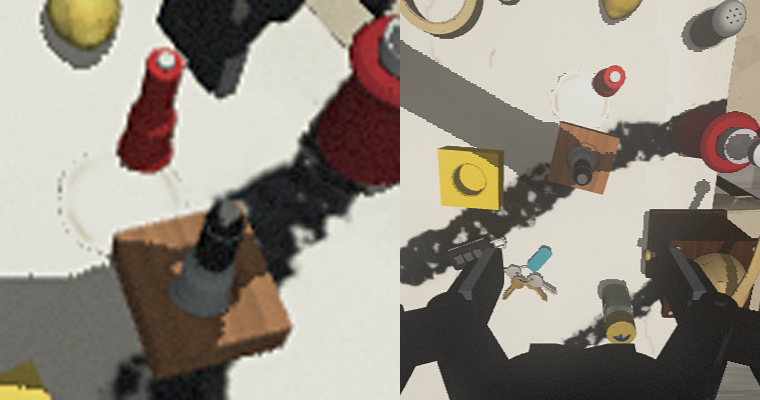

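The gauge stands upright in its brown stand (scene half about (215,265), wrist half (582,165)) at about (0.567,-0.195). The rod top is at z = 0.123, so the rod is about 8 mm out. The gripper is clear, and the bystanders in view are where they were.

```bash
python3 -c "
from plant import ctrl
print(ctrl.job_done())"
```

```text
the job is handed in; nothing more can be done
None
```

The job is handed in: I held the gauge on the keg's valve stem for over 1 s at about 8 N on the seal, then stood it back upright in its wooden stand and let go, with the rod about 8 mm out; the hand-in gave no pass or fail verdict.

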